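# Top up the sample tray and offer it to the shopper

### The arm

A 6-joint arm with a two-finger parallel gripper is mounted at the origin on the work surface. World frame = base frame: x ahead of the robot, y to its left, z up, the work surface at z = 0. Lengths are in m, angles in rad, forces in N, time in s.
With the tool pointing down it reaches from about 0.225 to 0.875 m from the base axis. Payload 3.4 kg.
Tool frame: the origin (TCP) lies at the very end of the fingers, on their centre line; the grasp point (between the pads) lies 19 mm behind it; z points along the fingers, y is the direction in which the jaws open and shut (so a half turn about z gives the same grasp; the last joint's range is limited). The gripper opens to 85 mm and grips with 20 to 120 N. Pads are 22 mm wide; open, the fingers measure 114 mm over their backs; the gripper's body (76 mm by 85 mm) begins 54 mm behind the grasp point. The pads swing forward as they close: fully open they stand 13 mm farther back than shut.
Start: joints at [-1.325, 0.276, 1.505, -0, 1.361, -0.121], TCP at [0.206, -0.537, 0.2] pointing down, gripper open.
Joint ranges: [-2.89, 2.89], [-0.75, 2.08], [0.22, 2.7], [-1.18, 4.32], [0.11, 2.71], [-2.7, 2.7]. Speed limits (rad/s): [2.57, 2.57, 3.14, 3.14, 3.14, 3.14].

### API

Orientations are given as a unit quaternion [w, x, y, z].
In Python, from rig import manip gives the robot as it stands. The module is installed in compiled form; this text tells all that it offers.
- The arm moves only by the tool carry_out, never from a script. Its argument "moves" is one flat list of numbers, 5 for each row, row after row: the opening in per cent of the stroke, from 0 (shut) to 100 (fully open), then the shift along the world's x, y, z in cm, then the turn about the world's z in rad. A call has exactly 10 rows; each row shifts and turns the commanded pose from where the row before left it; what a row does not reach is not made up. A row lasts 1/10 s, in which the tool goes at most 50 mm and 8.59 degrees, less where a joint would pass 70% of its speed; a pose out of reach is approached as far as the arm can. A call is refused whole if a number of a shift passes 5 or a number of a turn 0.15, either way. A call with a gripper value outside its range is refused whole. The fingers move at their own pace and stop on an object; "squeeze" is the grip in N (left out, the last holds). Time passes only in rows, so rows that do not move let the fingers close, or fill a call up. It gives the time, the measured TCP pose, the force and the opening at its end, in the units of the state.
- manip.get_state(): the state, without advancing time (a new reading comes with each control period).
- manip.get_image(name): name is "scene" or "top"; returns the picture (384x512x3 uint8, red, green, blue); there is no depth.
- manip.camera_info(name): a dict with "fov_y" (degrees; the focal length in pixels is half the picture's height over the tangent of half this angle, whatever the lens; pixels are square), "cx", "cy" (the principal point, pixels), "rvec" (rotation vector, rad) and "tvec" (3), from world to camera coordinates, as OpenCV has them. Camera axes: x right, y down, z forward; pixel columns grow to the right and rows downward; lengths in m; the calibration is good to about 2 mm. A picture is of the moment at which its call begins. camera_info takes no time and is no camera call.
- manip.sign_off(): hands the job in, once; it reports no verdict.
The state is a dict: "clock": time; "qpos": joint angles; "qd": joint speeds; "effort": joint torques, N m; "position": TCP position; "ee_rot": TCP orientation; "contact_force": force on the tool from outside, world axes, zero at the start; "moment": the same for the moment, N m; "width": finger opening in m.
Only numpy, scipy, OpenCV 4.12 (cv2) and the standard library are available. Lean on these libraries where they do the work, as an engineer would, in place of code of your own. Each camera call takes 0.05 s, during which the arm holds its last target. There are 200 camera calls.

### The job

Take the red cheese ball from the aluminium prep rack and set it on the empty little cup of the blue serving tray while the tray stands on the counter. Then lift the tray by its grey upright handle, carry it upright without letting either red ball roll out of its cup, and hold it out level, centred over the round green mat and about 15 cm above it: the program finishes while still holding the tray there. Leave the yellow ball, the can and the orange pick box where they are.

Things in the scene. Friction and masses are not known exactly. Their poses are not given: they have to be found in the camera images.
- cheese_center (a point): Centre of the red cheese ball (rigid, 36 mm diameter, about 25 g) that starts on one of the two cups of the prep rack. This is the one to move. Its axes mean nothing.
- yellow_center (a point): Centre of the yellow cheese ball (36 mm diameter) on the other cup of the prep rack; stays there.
- loaded_center (a point): Centre of the red cheese ball (36 mm diameter, about 25 g) that already lies loose on one cup of the tray; it must stay on it.
- tray: Blue loose serving tray, 240 x 110 x 12 mm (floor 6 mm, lip 12 mm high), 0.2 to 0.42 kg. Origin: centre of its underside; x along its length, y across, z up. On its length axis, 90 mm either side of the centre, stand two white stem cups: 24 mm wide outside, rim 36 mm above the tray's underside, mouth 18 mm wide. A 36 mm ball sits on a cup with its centre 14.9 mm above the rim, sinks 3 mm below the rim, and rolls out if the tray tips by about 30 degrees.
- cup_free (a point): Where the centre of a ball seated on the tray's empty cup lies: 90 mm from the tray's centre along tray +x, 50.9 mm above the tray's underside. Axes as the tray's.
- cup_used (a point): The same point of the tray's other cup (90 mm along tray -x), which holds the first red ball at the start. Axes as the tray's.
- tray_handle (a point): Grasp point on the tray's handle: a grey upright plate at the tray's centre, 14 mm thick along tray x, 44 mm wide along tray y, its top 125 mm above the tray's underside; this point is 105 mm above the underside, on the plate's centre. Axes as the tray's: grip it with fingers closing along tray x.
- rack: Pale aluminium prep rack fixed to the counter, a bar 160 x 60 x 14 mm with two dark stem cups like those of the tray, 50 mm either side of its centre along its x axis, rims 44 mm above the counter; a seated ball's centre is 58.9 mm above the counter. Origin: centre of its underside.
- mat: Round green hand-out mat with a white ring, 120 mm diameter, 3 mm thick, fixed on the counter. Origin: centre of its underside.
- can: Small food can with blue label, 66 mm diameter, 60 mm high, loose bystander. Origin: centre of its underside.
- pick_box: Orange box of picks, 50 x 40 mm, 60 mm high (picks to 72 mm), loose bystander. Origin: centre of its underside.
Things that resemble listed ones, but are neither listed nor needed, are in the scene too. What is shaped like the part that bears cheese_center but turquoise is not meant.

How it is judged:
On the way, in this order (a step that is already met when the one before it is completed fails the run):
1. the red ball from the rack sits on the tray's empty cup, let go, with the tray standing on the counter (distance between cheese_center and cup_free below 0.006 m and distance between loaded_center and cup_used below 0.006 m and distance between the grasp point and cheese_center above 0.04 m and height (world z) of tray below 0.006 m and angle between tray's own z axis and vertical below 0.05 rad), for 0.3 s.
2. the tray is lifted clear of the counter with both red balls on their cups (distance between cheese_center and cup_free below 0.006 m and distance between loaded_center and cup_used below 0.006 m and height (world z) of tray above 0.05 m and contact force between tray and the fingers above 0.5 N), for 0.2 s.
At the end, for the whole second after the job is handed in: The gripper holds the tray by touch of the fingers alone, still, within 0.12 rad of level, its underside 110 to 200 mm above the counter and its centre within 45 mm of the mat's centre; both red balls are within 6 mm of their seats on the tray's two cups; the yellow ball is still on the rack (distance between cheese_center and cup_free below 0.006 m and distance between loaded_center and cup_used below 0.006 m and horizontal distance between tray and mat below 0.045 m and height (world z) of tray between 0.11 and 0.2 m and angle between tray's own z axis and vertical below 0.12 rad and contact force between tray and the fingers above 0.5 N and linear speed of tray below 0.04 m/s and angular speed of tray below 0.3 rad/s and contact force between tray and can below 0.1 N and contact force between tray and pick_box below 0.1 N and contact force between tray and rack below 0.1 N and horizontal distance between yellow_center and rack below 0.06 m and height (world z) of yellow_center above 0.055 m); the arm keeps its last pose, push and grip.
It fails at once if a red ball falls off (onto the tray's floor or the counter) (height (world z) of any of cheese_center, loaded_center below 0.032 m or distance between loaded_center and cup_used above 0.02 m).
It fails at once if the tray is tipped by more than 0.4 rad (angle between tray's own z axis and vertical above 0.4 rad).
It fails at once if the yellow ball, the can or the pick box is moved by more than 25 mm (distance of any of yellow_center, can, pick_box from where it was at the start of the episode above 0.025 m).
It also fails if it takes over 61 s, if anything falls off the work surface, if the arm or the gripper's body presses on something with over 40 N, if the wrist force passes 120 N, or if a joint passes its speed limit or range.

## Working session

There is one attempt and no reset: what is moved stays moved. The work goes in short steps, Python scripts to look and compute and a tool call to move; the robot and the scene stay as the last step left them, time stands still between calls to the robot, and variables do not carry over. Pictures are saved under pics/ and viewed, about 8 in all and at most 12, crops included, and the job is handed in when it is done.

Besides the shell and the picture viewer there is one more tool, called after ">>>" by a JSON object that holds its "method" and its "body". carry_out: Moves the arm, as the interface text tells. Its arguments: {"type":"object","properties":{"moves":{"type":"array","items":{"type":"number"}},"squeeze":{"type":"number"}},"required":["moves"]}

```bash
mkdir -p pics; cat > h.py <<'E'
import numpy as np, cv2
from rig import manip
def cam(n):
    c=manip.camera_info(n); R=cv2.Rodrigues(np.array(c['rvec'],float))[0]; t=np.array(c['tvec'],float).ravel()
    f=192/np.tan(np.radians(c['fov_y'])/2); return R,t,f,c['cx'],c['cy']
def ray(n,u,v,z):
    R,t,f,cx,cy=cam(n); d=R.T@np.array([(u-cx)/f,(v-cy)/f,1]); o=-R.T@t
    return o+d*(z-o[2])/d[2]
def proj(n,p):
    R,t,f,cx,cy=cam(n); q=R@np.array(p,float)+t; return q[0]/q[2]*f+cx,q[1]/q[2]*f+cy
def snap(n,name):
    im=manip.get_image(n); cv2.imwrite(f'pics/{name}.png',im[:,:,::-1]); return im
E
python3 - <<'E'
from h import *
for n in('scene','top'):
    print(n,{k:v for k,v in manip.camera_info(n).items()}); R,t,*_=cam(n); print(-R.T@t); snap(n,n+'0')
print(manip.get_state())
E
```

```text
scene {'fov_y': 46.33377541120107, 'cx': 259.3932651380754, 'cy': 196.72206203218462, 'rvec': array([ 1.47242556,  2.29037361, -0.7227798 ]), 'tvec': array([ 0.23056785, -0.35966224,  1.33873086])}
[1.06077988 0.23333066 0.89163985]
top {'fov_y': 56.1385443185011, 'cx': 255.11764632132306, 'cy': 184.5399676384351, 'rvec': array([ 2.18211143, -2.13384448,  0.06400606]), 'tvec': array([-0.00184565,  0.58828451,  1.0305104 ])}
[ 0.49089384 -0.02486752  1.08001788]
{'clock': 0.1, 'qpos': array([-1.32497349e+00,  2.76541104e-01,  1.50595702e+00,  2.48288844e-05,
        1.36068095e+00, -1.21005018e-01]), 'qd': array([ 0.00075318, -0.00180899, -0.00188402,  0.00258596,  0.00133595,
        0.00185226]), 'effort': array([ 4.67049249e-04, -4.17700875e+01, -2.46404350e+01, -3.56285127e-04,
        5.81815621e-03, -1.45447285e-05]), 'position': array([ 0.20610966, -0.5362706 ,  0.19944063]), 'ee_rot': array([-7.92421481e-04,  9.83226931e-01,  1.82384682e-01, -3.73554358e-05]), 'contact_force': array([-0.24759494, -0.81073513,  0.79487075]), 'moment': array([-0.01422419, -0.00147392, -0.05459091]), 'width': 0.0853911355957562}
```

View pics/top0.png

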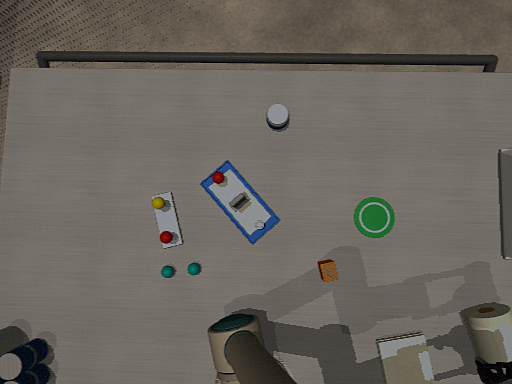

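View pics/scene0.png

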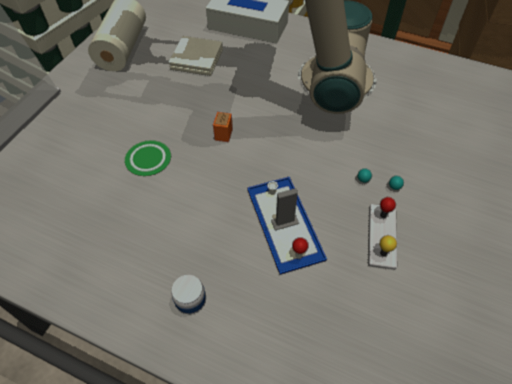

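The red balls are on the rack (top 166,237; scene 388,205) and on the tray (top 218,177; scene 300,245). Possible confusions are:
- the turquoise balls at top 167,271 and 194,268
- the yellow ball at top 159,203
- the loaded red ball at top 218,177

The target is the red ball on the pale rack, at top (166,237). The empty cup is at top (260,225). Next I'll measure, with one close crop to check the choice.

```bash
cat >> h.py <<'E'
def blobs(im,kind,amin=15):
    h=cv2.cvtColor(im,cv2.COLOR_RGB2HSV); H,S,V=[h[:,:,i].astype(int) for i in range(3)]
    m={'red':((H<6)|(H>172))&(S>150)&(V>70),'yellow':(H>20)&(H<32)&(S>150)&(V>90),'green':(H>50)&(H<75)&(S>120)&(V>50),
       'blue':(H>105)&(H<125)&(S>150)&(V>60),'orange':(H>6)&(H<18)&(S>170)&(V>60)}[kind].astype(np.uint8)
    n,l,s,c=cv2.connectedComponentsWithStats(m)
    return [(c[i].round(1),s[i,4],l==i) for i in range(1,n) if s[i,4]>=amin]
def tri(ps):  # least squares over {cam:(u,v)}
    A=np.zeros((3,3));b=np.zeros(3)
    for n,(u,v) in ps.items():
        R,t,f,cx,cy=cam(n); d=R.T@np.array([(u-cx)/f,(v-cy)/f,1]); d/=np.linalg.norm(d); P=np.eye(3)-np.outer(d,d); A+=P; b+=P@(-R.T@t)
    return np.linalg.solve(A,b)
E
python3 - <<'E'
from h import *
I={n:cv2.imread(f'pics/{n}0.png')[:,:,::-1].copy() for n in('top','scene')}
for n in I:
    for k in('red','yellow','green','blue','orange'):
        z={'red':.059,'yellow':.059,'green':.003,'blue':.012,'orange':.03}[k]
        for c,a,m in blobs(I[n],k): print(n,k,c,a,ray(n,*c,z).round(4)[:2])
        
    m=max(blobs(I[n],'blue',100),key=lambda b:b[1])[2].astype(np.uint8)
    hull=cv2.findContours(m,0,2)[0]; hull=max(hull,key=cv2.contourArea)
    P=np.array([ray(n,*p[0],.012)[:2] for p in hull],np.float32); print('tray rect',cv2.minAreaRect(P))
print(proj('top',manip.get_state()['position']),proj('top',(0,0,0)),proj('scene',(0,0,0)))
c=np.hstack([cv2.resize(I['top'][140:290,140:300],None,fx=2.5,fy=2.5,interpolation=2),cv2.resize(I['scene'][140:290,240:420],(400,375),interpolation=2)])
cv2.imwrite('pics/crop1.png',c[:,:,::-1])
E
```

```text
top red [217.6 176.9] 96 [0.605  0.1183]
top red [165. 237.] 99 [0.4306 0.2621]
top yellow [157.2 202.5] 97 [0.5278 0.2893]
top green [373.4 217.4] 496 [ 0.5004 -0.3391]
top green [374.1 217. ] 520 [ 0.5016 -0.3412]
top blue [241.9 203.9] 899 [0.5311 0.0497]
top orange [328.  271.5] 106 [ 0.3436 -0.2023]
tray rect ((0.5381686687469482, 0.057824574410915375), (0.2382415235042572, 0.10880101472139359), 42.49740219116211)
scene red [387.8 203.8] 150 [0.4306 0.2594]
scene red [299.8 245.2] 174 [0.6101 0.119 ]
scene yellow [388.1 242.8] 175 [0.5275 0.2865]
scene green [147.5 159. ] 392 [ 0.5082 -0.3373]
scene green [147.3 157.1] 475 [ 0.503  -0.3412]
scene blue [248.4   3.7] 238 [-0.2149 -0.393 ]
scene blue [284.8 182.8] 110 [0.4388 0.0154]
scene blue [287.5 236.8] 1113 [0.5762 0.0794]
scene orange [222.6 129.8] 304 [ 0.3593 -0.1951]
tray rect ((0.5424652099609375, 0.057863831520080566), (0.23789553344249725, 0.1074654683470726), 42.53778076171875)
(np.float64(485.37893201255724), np.float64(347.0233078747617)) (np.float64(254.47279752815052), np.float64(390.0799059990595)) (np.float64(336.66978055120234), np.float64(76.17861029592746))
```

View pics/crop1.png

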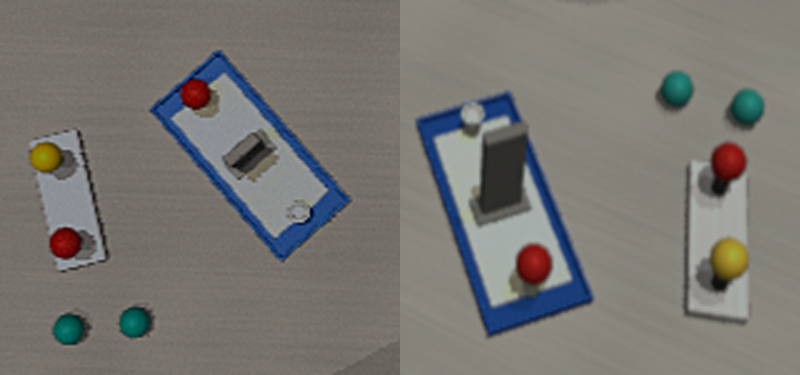

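The crop confirms it: one pale rack with a red and a yellow ball on dark cups, turquoise balls lying separately, and the tray with its white free cup at top ≈(259.6,224.8). I'll move above the red ball on the rack.

>>> {"method": "carry_out", "body": {"moves": [100,0.5,2,0.5,0,100,1,4,0.5,0,100,1.1,4,0,0,100,1.1,4,0,0,100,1.1,4,0,0,100,1.1,4,0,0,100,1.1,4,0,0,100,1.1,4,0,0,100,1.1,4,0,0,100,1.1,4,0,0], "squeeze": 30}}

```text
clock: 1.1
position: [0.3085, -0.154, 0.2103]
ee_rot: [-0.0, 0.983, 0.182, 0.0]
contact_force: [1.0, -0.0, -1.2]
width: 0.0852
```

>>> {"method": "carry_out", "body": {"moves": [100,1.1,4,0,0,100,1.1,4,0,0,100,1.1,4,0,0,100,1.1,4,0,0,100,1.1,4,0,0,100,1.2,4,0,0,100,1.2,4,0,0,100,1.2,4,0,0,100,1.2,4,0,0,100,1.2,4,-1,0]}}

```text
clock: 2.1
position: [0.4239, 0.2456, 0.2014]
ee_rot: [-0.0, 0.983, 0.183, 0.001]
contact_force: [0.3, -0.4, 0.3]
width: 0.0855
```

```bash
python3 - <<'E'
from h import *
s=manip.get_state(); print(s['clock'],s['position'].round(4),s['ee_rot'].round(3),s['width'])
for n,p,q in(('top',(165,237),(259.6,224.8)),('scene',(387.8,203.8),(272.4,186))):
    print(n,ray(n,*p,.0589),ray(n,*q,.036))
a,b=snap('top','top1'),snap('scene','scene1')
cv2.imwrite('pics/crop2.png',np.hstack([cv2.resize(a[140:290,120:320],(400,300)),cv2.resize(b[90:290,220:480],(400,300))])[:,:,::-1])
E
```

```text
2.1 [0.4239 0.2456 0.2014] [-0.     0.983  0.183  0.001] 0.08551832937030765
top [0.43064121 0.26215567 0.0589    ] [ 0.47112478 -0.00469274  0.036     ]
scene [0.43052924 0.2594049  0.0589    ] [ 0.4766129  -0.00174291  0.036     ]
```

View pics/crop2.png

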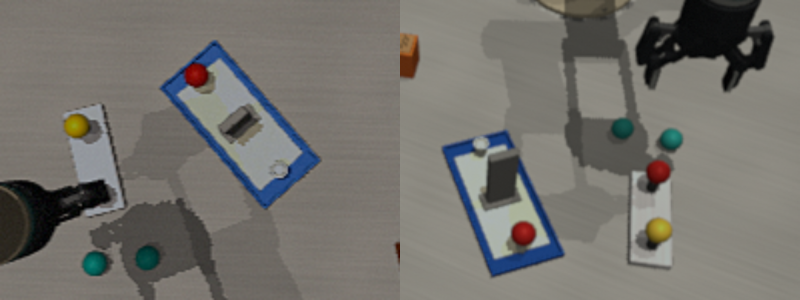

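The picture shows the fingers over the rack's red ball (left crop 90,190), with everything else undisturbed. Next is lining up and going down.

>>> {"method": "carry_out", "body": {"moves": [100,0.35,0.75,0,0,100,0.3,0.75,0,0,100,0,0,-2,0,100,0,0,-2,0,100,0,0,-2,0,100,0,0,-2,0,100,0,0,-2,0,100,0,0,-2,0,100,0,0,-1,0,100,0,0,0,0]}}

```text
clock: 3.2
position: [0.4298, 0.2573, 0.0694]
ee_rot: [0.0, 0.983, 0.182, -0.001]
contact_force: [-0.4, 0.1, 0.5]
width: 0.0854
```

```bash
python3 - <<'E'
from h import *
s=manip.get_state(); print(s['clock'],s['position'].round(4),s['contact_force'])
a,b=snap('top','top2'),snap('scene','scene2')
for n,i in(('top',a),('scene',b)):
  for c,m,_ in blobs(i,'red'): print(n,c,m,ray(n,*c,.0589).round(4))
cv2.imwrite('pics/crop3.png',np.hstack([cv2.resize(a[180:280,110:230],(400,333)),cv2.resize(b[130:230,320:440],(400,333))])[:,:,::-1])
E
```

```text
3.2 [0.4298 0.2573 0.0694] [-0.38186802  0.11147019  0.54388088]
top [217.7 177. ] 99 [0.6047 0.118  0.0589]
scene [388.5 204.2] 134 [0.4309 0.2611 0.0589]
scene [299.8 245.2] 176 [0.61   0.119  0.0589]
```

View pics/crop3.png

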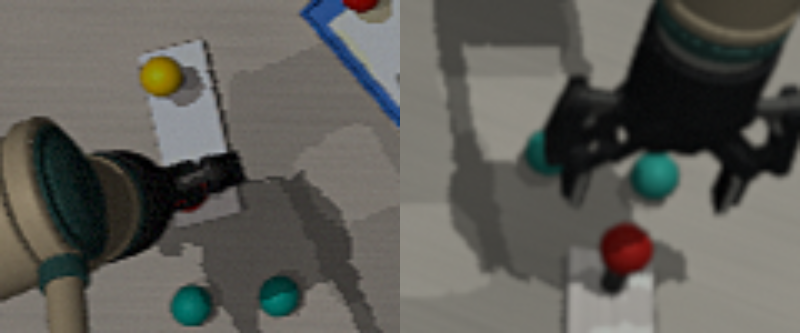

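```bash
python3 - <<'E'
from h import *
for z in(.07,.076,.082): print(z,ray('scene',393.5,190,z).round(4),np.round(proj('scene',(.4298,.2573,z)),1))
E
```

```text
0.07 [0.3969 0.2607 0.07  ] [388.1 200.4]
0.076 [0.4017 0.2605 0.076 ] [388.8 198.9]
0.082 [0.4066 0.2603 0.082 ] [389.4 197.3]
```

```bash
python3 - <<'E'
from h import *
t=np.array([.4298,.2573,0]);j=np.array([.358,-.934,0])
for d in(.0425,.057,-.0425,-.057):
  for z in(.0694,.082): print(d,z,np.round([*proj('top',t+d*j+[0,0,z]),*proj('scene',t+d*j+[0,0,z])],1))
a,b=cv2.imread('pics/top2.png'),cv2.imread('pics/scene2.png')
for d in(.0425,-.0425):
  p=proj('top',t+d*j+[0,0,.082]);q=proj('scene',t+d*j+[0,0,.082])
  cv2.drawMarker(a,tuple(int(round(x)) for x in p),(0,255,0),0,3);cv2.drawMarker(b,tuple(int(round(x)) for x in q),(0,255,0),0,3)
k=lambda i:cv2.convertScaleAbs(cv2.resize(i,(400,400),interpolation=0),alpha=2.2)
cv2.imwrite('pics/crop4.png',np.hstack([k(a[200:260,140:200]),k(b[165:225,360:420])]))
E
```

```text
0.0425 0.0694 [179.9 232.4 368.8 199.6]
0.0425 0.082 [178.8 232.6 369.9 196.4]
0.057 0.0694 [184.8 230.7 362.2 199.3]
0.057 0.082 [183.8 230.9 363.3 196. ]
-0.0425 0.0694 [151.4 242.7 407.4 201.5]
-0.0425 0.082 [149.9 243.  408.9 198.3]
-0.057 0.0694 [146.5 244.4 414.  201.9]
-0.057 0.082 [145.  244.7 415.6 198.6]
```

View pics/crop4.png

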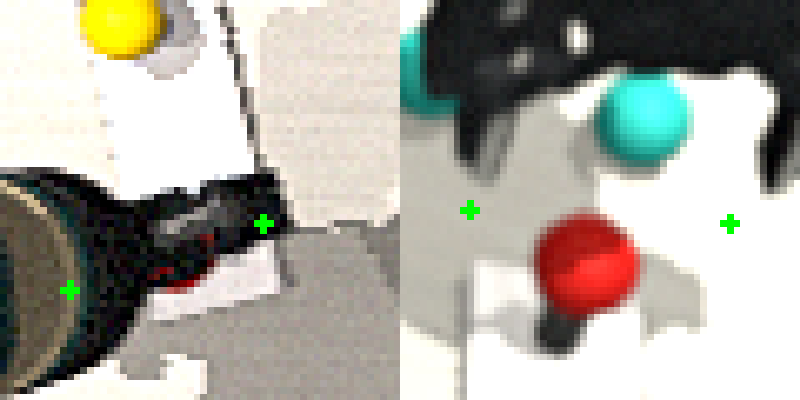

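```bash
python3 - <<'E'
from h import *
for z in(.2014,.214,.225): print(np.round(proj('scene',(.4239,.2456,z)),1))
b=cv2.imread('pics/scene1.png').max(2)
for r in range(130,160,2): print(r,''.join('#' if x<45 else '.' for x in b[r,370:460]))
b=cv2.imread('pics/scene2.png').max(2)
for r in range(176,206,2): print(r,''.join('#' if x<45 else '.' for x in b[r,355:445]))
E
```

```text
[398.5 158.9]
[400.2 154.8]
[401.6 151.1]
130 ....##########################.................................#########################..
132 .....##################.........................................#######################...
134 ..........##########............................................######################....
136 ..........########.............................................############...............
138 .........######...............................................#####...###.................
140 .........#####...............................................######..###..................
142 .........#####..............................................######..###...................
144 ..........###...............................................#####...##....................
146 ...........##...............................................####...##.....................
148 ............................................................###...........................
150 ..........................................................................................
152 .........
[... 1091 characters left out ...]
....###...#........................
192 ............................................................##............................
194 ..........................................................................................
196 ..........................................................................................
198 ..........................................................................................
200 ..........................................................................................
202 ..........................................................................................
204 ..........................................................................................
```

Finger pixels and the projected TCP disagree by about 5 px. With the fingers open there is ±24 mm of clearance, so I'll descend to ball height, where pads and ball can be compared directly in one view.

>>> {"method": "carry_out", "body": {"moves": [100,0,0,-0.5,0,100,0,0,-0.5,0,100,0,0,-0.5,0,100,0,0,-0.5,0,100,0,0,-0.3,0,100,0,0,-0.2,0,100,0,0,0,0,100,0,0,0,0,100,0,0,0,0,100,0,0,0,0]}}

```text
clock: 4.3
position: [0.4309, 0.2583, 0.0454]
ee_rot: [-0.0, 0.983, 0.182, 0.0]
contact_force: [1.0, 0.9, -0.5]
width: 0.0852
```

```bash
python3 - <<'E'
from h import *
s=manip.get_state(); print(s['clock'],s['position'].round(4),s['contact_force'])
a,b=snap('top','top3'),snap('scene','scene3')
k=lambda i:cv2.convertScaleAbs(cv2.resize(i,(400,400),interpolation=2),alpha=1.8)[:,:,::-1]
cv2.imwrite('pics/crop5.png',np.hstack([k(a[200:260,140:200]),k(b[165:225,360:420])]))
print(proj('scene',s['position']),[ (c,m) for c,m,_ in blobs(b,'red')])
E
```

```text
4.3 [0.4309 0.2583 0.0454] [ 0.95967708  0.9059569  -0.45728537]
(np.float64(385.8886325202059), np.float64(207.0814943696316)) [(array([388.6, 204.3]), np.int32(125)), (array([299.7, 245.2]), np.int32(176))]
```

View pics/crop5.png

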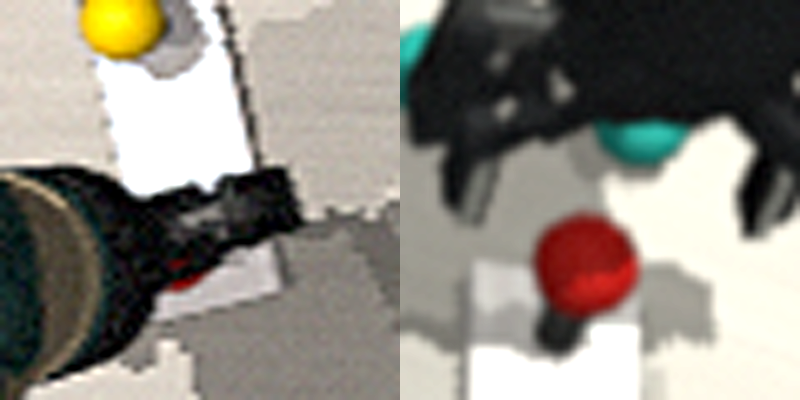

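```bash
python3 - <<'E'
from h import *
s=manip.get_state(); p=s['position']
j=np.array([.358,-.934,0])
a,b=cv2.imread('pics/top3.png'),cv2.imread('pics/scene3.png')
def k(i,n,x,y,w=100,f=4):
    o=cv2.convertScaleAbs(cv2.resize(i[y:y+w,x:x+w],None,fx=f,fy=f,interpolation=2),alpha=2.2)
    M=lambda q:tuple(int(round((v-o_+.5)*f)) for v,o_ in zip(proj(n,q),(x,y)))
    for z in(0,.05,.1,.15,.2): cv2.circle(o,M(p+[0,0,z]),3,(0,255,0),-1)
    for d in(-.057,.057): cv2.line(o,M(p+d*j+[0,0,.013]),M(p+d*j+[0,0,.073]),(255,0,255),1)
    return o
cv2.imwrite('pics/crop6.png',np.hstack([k(a,'top',95,180),k(b,'scene',340,130)]))
E
```

```text
(no output)
```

View pics/crop6.png

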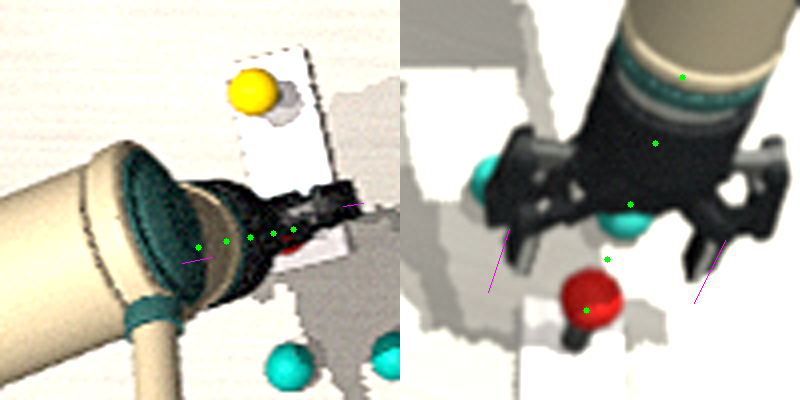

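Compared directly along the tool axis, the gripper is centred on the ball to about 3 mm, and the tips look higher than nominal. I'll lower 9 mm, which still clears the bar, and close gently.

>>> {"method": "carry_out", "body": {"moves": [100,0,0,-0.4,0,90,0,0,-0.4,0,80,0,0,-0.1,0,70,0,0,0,0,62,0,0,0,0,56,0,0,0,0,52,0,0,0,0,48,0,0,0,0,48,0,0,0,0,48,0,0,0,0], "squeeze": 25}}

```text
clock: 5.4
position: [0.4307, 0.2582, 0.0363]
ee_rot: [0.0, 0.983, 0.182, 0.0]
contact_force: [-0.3, 0.2, 0.3]
width: 0.0408
```

```bash
python3 - <<'E'
from h import *
s=manip.get_state(); p=s['position'];print(s['clock'],p.round(4),s['contact_force'],s['width'])
b=snap('scene','scene4'); print([(c,m) for c,m,_ in blobs(b,'red')])
cv2.imwrite('pics/crop7.png',cv2.convertScaleAbs(cv2.resize(b[160:230,350:430],(640,560),interpolation=2),alpha=1.8)[:,:,::-1])
E
```

```text
5.4 [0.4307 0.2582 0.0363] [-0.32304194  0.15292871  0.25306932] 0.040765700152163256
[(array([388.5, 204.3]), np.int32(120)), (array([299.7, 245.2]), np.int32(176))]
```

View pics/crop7.png

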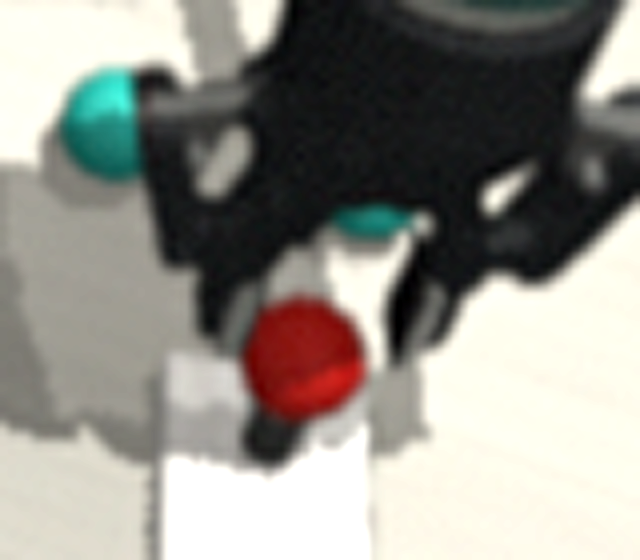

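Width is 41 mm and the ball hasn't moved. The next step closes on gently; the width where the fingers stop tells whether they meet the ball's equator.

>>> {"method": "carry_out", "body": {"moves": [46,0,0,0,0,44,0,0,0,0,43,0,0,0,0,42,0,0,0,0,41,0,0,0,0,40,0,0,0,0,40,0,0,0,0,40,0,0,0,0,40,0,0,0,0,40,0,0,0,0], "squeeze": 20}}

```text
clock: 6.45
position: [0.4307, 0.2582, 0.0362]
ee_rot: [0.0, 0.983, 0.182, 0.0]
contact_force: [0.2, -0.4, 0.8]
width: 0.0342
```

```bash
python3 - <<'E'
from h import *
s=manip.get_state(); p=s['position'];print(s['clock'],p.round(4),s['contact_force'],s['width'])
b=snap('scene','scene5'); print([(c,m) for c,m,_ in blobs(b,'red')])
E
```

```text
6.45 [0.4307 0.2582 0.0362] [ 0.22852183 -0.42552528  0.78000209] 0.03420838456465346
[(array([388.8, 204.3]), np.int32(116)), (array([299.8, 245.3]), np.int32(178))]
```

The fingers closed to 34 mm, less than the ball's diameter, so the pads sit off the equator, and the view says above it. I'll reopen, lower 12 mm (still clear of the bar in either case), and test again.

>>> {"method": "carry_out", "body": {"moves": [48,0,0,0,0,56,0,0,0,0,60,0,0,0,0,60,0,0,-0.3,0,60,0,0,-0.3,0,60,0,0,-0.3,0,60,0,0,-0.3,0,54,0,0,0,0,50,0,0,0,0,50,0,0,0,0]}}

```text
clock: 7.5
position: [0.4308, 0.2583, 0.0243]
ee_rot: [0.0, 0.983, 0.182, 0.0]
contact_force: [-0.8, -0.1, -1.1]
width: 0.0428
```

```bash
cat >> h.py <<'E'
def asc(n,b,r0,r1,c0,c1):
    R=np.zeros(b.shape[:2],bool)
    for c,m,l in blobs(b,'red'): R|=l
    for r in range(r0,r1,2): print(r,''.join('o' if R[r,c] else '#' if b[r,c].max()<45 else '.' for c in range(c0,c1)))
E
python3 - <<'E'
from h import *
s=manip.get_state(); p=s['position'];print(s['clock'],p.round(4),s['contact_force'],s['width'])
a,b=snap('top','top6'),snap('scene','scene6'); print([(c,m) for c,m,_ in blobs(b,'red')])
asc('scene',b,180,222,360,425); asc('top',a,215,255,130,190)
E
```

```text
7.5 [0.4308 0.2583 0.0243] [-0.84610718 -0.07309456 -1.07203409] 0.04276226287213308
[(array([388.7, 204. ]), np.int32(114)), (array([299.8, 245.3]), np.int32(177))]
180 ......##########....#############################################
182 ......######........#############################################
184 ......#######......##################################...#####...#
186 .......######....################################......#######..#
188 ........#########################################....############
190 ........######################.............######################
192 ........####################..............#####################..
194 ........################.................####################....
196 ..........#..##########.................###################......
198 .............#########.....ooo.........#########.................
200 .............#####...#..ooooooooo.....#####..#...................
202 .............####...#..oooooooooooo...####..##...................
204 ..............###..#...ooooooooooo....###..#.....................
206 ....................
[... 1135 characters left out ...]
##############.##############....#########........
235 ..#.##.#############.####..#########################........
237 ...###..#################..###################..............
239 .....##.#############.###...###############.................
241 ......##.###############.#..############....................
243 ......###.###########.####..########........................
245 .......##############.###..########.........................
247 .......#####.########.##...#######..........................
249 ..........#############...#######...........................
251 ........#...##########...######.............................
253 .....#..############...#####................................
```

The ball is centred between the pads (380–397 px, ball 388.7) and undisturbed, but the tips only just reach its equator. I'll go down 7 mm more, in small steps, watching the force.

>>> {"method": "carry_out", "body": {"moves": [55,0,0,0,0,60,0,0,0,0,60,0,0,-0.2,0,60,0,0,-0.2,0,60,0,0,-0.2,0,60,0,0,-0.1,0,54,0,0,0,0,50,0,0,0,0,50,0,0,0,0,50,0,0,0,0]}}

```text
clock: 8.6
position: [0.4308, 0.2582, 0.0173]
ee_rot: [0.0, 0.983, 0.182, 0.0]
contact_force: [0.1, 0.2, -0.4]
width: 0.0428
```

```bash
python3 - <<'E'
from h import *
s=manip.get_state(); p=s['position'];print(s['clock'],p.round(4),s['contact_force'],s['width'])
b=snap('scene','scene7'); print([(c,m) for c,m,_ in blobs(b,'red')])
asc('scene',b,190,222,360,425)
E
```

```text
8.6 [0.4308 0.2582 0.0173] [ 0.0977546   0.15202993 -0.43089325] 0.04278145250882991
[(array([388.6, 203.8]), np.int32(113)), (array([299.8, 245.3]), np.int32(177))]
190 .......#########################################....#############
192 .......######################.............######################.
194 ........###################...............####################...
196 ........################................####################.....
198 ............##########....ooooo........###################.......
200 ............#########...ooooooooo.....#########..................
202 ............#####...#..oooooooooooo..#####..##...................
204 .............####..#...ooooooooooo..#####..#.....................
206 ..............##.........oooooooooo.####..##.....................
208 ............................oooooo...##..........................
210 ...........................ooooo.................................
212 .....................#####.......................................
214 .....................######......................................
216 .....................#####.......................................
218 .................................................................
220 .................................................................
```

>>> {"method": "carry_out", "body": {"moves": [47,0,0,0,0,45,0,0,0,0,43,0,0,0,0,41,0,0,0,0,39,0,0,0,0,37,0,0,0,0,35,0,0,0,0,35,0,0,0,0,35,0,0,0,0,35,0,0,0,0], "squeeze": 25}}

```text
clock: 9.65
position: [0.4308, 0.2583, 0.0174]
ee_rot: [-0.0, 0.983, 0.182, 0.0]
contact_force: [-1.0, 1.1, 5.6]
width: 0.0345
```

```bash
python3 - <<'E'
from h import *
s=manip.get_state(); p=s['position'];print(s['clock'],p.round(4),s['contact_force'],s['width'])
b=snap('scene','scene8'); print([(c,m) for c,m,_ in blobs(b,'red')])
asc('scene',b,190,222,360,425)
E
```

```text
9.65 [0.4308 0.2583 0.0174] [-1.02554846  1.1083936   5.60731141] 0.03447293175624617
[(array([388.7, 204. ]), np.int32(113)), (array([299.8, 245.3]), np.int32(177))]
190 ........#######################################...###############
192 ........######################..........##############..#######..
194 .........####################...........#####################....
196 ..........################............####################.......
198 ...........#############..ooooo......###################.........
200 ..............#########.ooooooooo...#########....................
202 ..............#####.....oooooooooo..####..##.....................
204 ...............####....oooooooooooo.###..##......................
206 ...............###..#...oooooooooo..##..##.......................
208 ...........................oooooooo##............................
210 ...........................ooooo.................................
212 .....................#####.......................................
214 .....................######......................................
216 .....................#####.......................................
218 .................................................................
220 .................................................................
```

It stopped at 34.5 mm with 5.6 N upward, so the pads may still be a little above the equator. To get a firm grip I'll reopen, go 5 mm lower and close again.

>>> {"method": "carry_out", "body": {"moves": [45,0,0,0,0,52,0,0,0,0,52,0,0,-0.25,0,52,0,0,-0.25,0,46,0,0,0,0,42,0,0,0,0,39,0,0,0,0,36,0,0,0,0,35,0,0,0,0,35,0,0,0,0]}}

```text
clock: 10.7
position: [0.4307, 0.2582, 0.0123]
ee_rot: [0.0, 0.983, 0.182, 0.0]
contact_force: [-0.7, -0.1, 0.9]
width: 0.0343
```

```bash
python3 - <<'E'
from h import *
s=manip.get_state(); p=s['position'];print(s['clock'],p.round(4),s['contact_force'],s['width'])
b=snap('scene','scene9'); print([(c,m) for c,m,_ in blobs(b,'red')])
E
```

```text
10.7 [0.4307 0.2582 0.0123] [-0.67902191 -0.14756337  0.9312305 ] 0.03433403112692973
[(array([388.7, 203.8]), np.int32(105)), (array([299.8, 245.3]), np.int32(178))]
```

Now it is gripped at the equator: it stopped at 34.3 mm with no vertical force. The reported TCP height reads about 30 mm low, so I'll plan by displacement of the ball. I'll lift 9 cm, check, then carry.

>>> {"method": "carry_out", "body": {"moves": [30,0,0,0,0,30,0,0,0.5,0,30,0,0,1,0,30,0,0,1.5,0,30,0,0,2,0,30,0,0,2,0,30,0,0,1.5,0,30,0,0,0.5,0,30,0,0,0,0,30,0,0,0,0], "squeeze": 35}}

```text
clock: 11.75
position: [0.4303, 0.258, 0.1019]
ee_rot: [0.0, 0.983, 0.182, -0.0]
contact_force: [-0.8, -0.2, -0.6]
width: 0.0341
```

```bash
python3 - <<'E'
from h import *
s=manip.get_state(); p=s['position'];print(s['clock'],p.round(4),s['contact_force'],s['width'])
a,b=snap('top','top10'),snap('scene','scene10'); print([(c,m) for c,m,_ in blobs(b,'red')],[(c,m) for c,m,_ in blobs(a,'red',5)])
print(proj('scene',(.4307,.2608,.149)))
E
```

```text
11.75 [0.4303 0.258  0.1019] [-0.7584195  -0.15908956 -0.57603699] 0.03412675544099564
[(array([398.5, 178.7]), np.int32(103)), (array([299.8, 245.2]), np.int32(178))] [(array([217.7, 176.9]), np.int32(98))]
(np.float64(398.545138938683), np.float64(179.75000713867223))
```

The ball is lifted and sits where predicted (398.5,178.7). I'll carry it over the free cup while turning the jaws across the tray.

>>> {"method": "carry_out", "body": {"moves": [30,0.2,-1.2,0,0,30,0.4,-2,0,0,30,0.4,-2.4,0,0,30,0.4,-2.5,0,0.05,30,0.4,-2.5,0,0.05,30,0.4,-2.5,0,0.05,30,0.4,-2.5,0,0.05,30,0.4,-2.5,0,0.05,30,0.4,-2.5,0,0.05,30,0.4,-2.5,0,0.05]}}

```text
clock: 12.85
position: [0.4682, 0.0254, 0.1017]
ee_rot: [-0.0, 0.936, 0.352, -0.001]
contact_force: [-0.2, 0.1, -1.0]
width: 0.0342
```

>>> {"method": "carry_out", "body": {"moves": [30,0.4,-2,0,0.025,30,0.1,-1.3,0,0,30,0,0,0,0,30,0,0,-1.5,0,30,0,0,-1.5,0,30,0,0,-1.5,0,30,0,0,-1.5,0,30,0,0,-1,0,30,0,0,0,0,30,0,0,0,0]}}

```text
clock: 13.85
position: [0.4738, -0.0054, 0.0323]
ee_rot: [-0.0, 0.932, 0.363, 0.0]
contact_force: [-0.2, 0.7, -0.4]
width: 0.0344
```

```bash
python3 - <<'E'
from h import *
s=manip.get_state(); p=s['position'];print(s['clock'],p.round(4),s['ee_rot'].round(3),s['contact_force'],s['width'])
a,b=snap('top','top11'),snap('scene','scene11')
for n,i in(('scene',b),('top',a)): print(n,[(c,m) for c,m,_ in blobs(i,'red',5)])
d=np.array([.4307,.2608,.0589])-[.4307,.2582,.0123]; print('ball est',p+d,proj('scene',p+d))
k=lambda i:cv2.convertScaleAbs(cv2.resize(i,(400,400),interpolation=2),alpha=1.6)[:,:,::-1]
cv2.imwrite('pics/crop8.png',np.hstack([k(a[175:255,210:290]),k(b[150:230,235:315])]))
E
```

```text
13.85 [ 0.4738 -0.0054  0.0323] [-0.     0.932  0.363  0.   ] [-0.20592726  0.69225704 -0.38358635] 0.03438828601245242
scene [(array([271.9, 173.5]), np.int32(104)), (array([299.8, 245.2]), np.int32(177))]
top [(array([217.5, 176.9]), np.int32(95))]
ball est [ 0.47376472 -0.00281928  0.07893955] (np.float64(272.8749111280804), np.float64(173.82875189905712))
```

View pics/crop8.png

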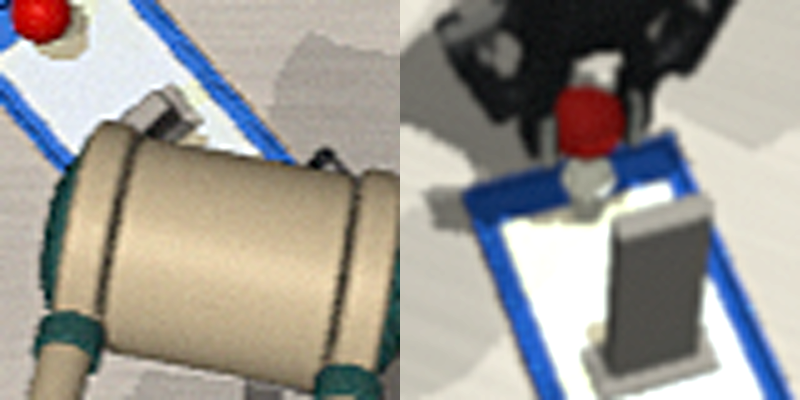

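The ball hangs right above the free cup in the scene view: ball at column 271.9–272.9, cup at 272.6. I'll lower it to the seat.

>>> {"method": "carry_out", "body": {"moves": [30,0,0,-0.5,0,30,0,0,-0.6,0,30,0,0,-0.5,0,30,0,0,-0.4,0,30,0,0,-0.3,0,30,0,0,-0.2,0,30,0,0,-0.1,0,30,0,0,0,0,30,0,0,0,0,30,0,0,0,0]}}

```text
clock: 14.95
position: [0.4739, -0.0058, 0.0064]
ee_rot: [0.0, 0.932, 0.362, 0.0]
contact_force: [-0.5, -0.1, 0.1]
width: 0.0338
```

```bash
python3 - <<'E'
from h import *
s=manip.get_state(); p=s['position'];print(s['clock'],p.round(4),s['contact_force'],s['moment'],s['width'])
b=snap('scene','scene12'); print([(c,m) for c,m,_ in blobs(b,'red',5)]); asc('scene',b,165,200,245,300)
for z in (.053,.0509): print(proj('scene',(p[0],p[1]+.0026,z)))
E
```

```text
14.95 [ 0.4739 -0.0058  0.0064] [-0.46307239 -0.07606957  0.13777029] [-0.02579859 -0.0475479   0.01144784] 0.03376279856730318
[(array([271.9, 180.7]), np.int32(104)), (array([299.8, 245.3]), np.int32(177))]
165 ....#####....######################################....
167 ######..#.....####################################.....
169 ######........#############.......###############......
171 .#########...############.......###########.###........
173 ..######################........#########..............
175 ....###################.ooooo...########...............
177 .....################.ooooooooo..###..##...............
179 .......##############.oooooooooo..##..##...............
181 ........###..######...oooooooooo..##..#................
183 ..............####.....ooooooo.oo.##...................
185 ..............####...#....oooooo.......................
187 ...............###...##...oooo.........................
189 .......................................................
191 .......................................................
193 .......................................................
195 .......................................................
197 .......................................................
199 .................................#.....................
(np.float64(272.451846658062), np.float64(180.62686236271563))
(np.float64(272.43227244461934), np.float64(181.16676137451478))
```

>>> {"method": "carry_out", "body": {"moves": [30,0,0,-0.1,0,30,0,0,-0.1,0,30,0,0,0,0,30,0,0,0,0,30,0,0,0,0,30,0,0,0,0,30,0,0,0,0,30,0,0,0,0,30,0,0,0,0,30,0,0,0,0]}}

```text
clock: 16.0
position: [0.4741, -0.0059, 0.0053]
ee_rot: [0.0, 0.932, 0.362, 0.0]
contact_force: [-2.1, -0.3, 9.1]
width: 0.0342
```

Contact is 9 N up and nearly vertical, so the ball is on the cup. Next I'll ease off, release and rise.

>>> {"method": "carry_out", "body": {"moves": [30,-0.1,0,0.1,0,36,0,0,0,0,40,0,0,0,0,43,0,0,0,0,48,0,0,0,0,54,0,0,0,0,60,0,0,0,0,65,0,0,0,0,65,0,0,0,0,65,0,0,0,0]}}

```text
clock: 17.0
position: [0.4727, -0.0058, 0.0052]
ee_rot: [0.0, 0.932, 0.362, -0.0]
contact_force: [0.2, -0.0, 0.7]
width: 0.055
```

```bash
python3 - <<'E'
from h import *
s=manip.get_state(); p=s['position'];print(s['clock'],p.round(4),s['contact_force'],s['width'])
b=snap('scene','scene13'); print([(c,m) for c,m,_ in blobs(b,'red',5)]); asc('scene',b,165,200,245,300)
E
```

```text
17.0 [ 0.4727 -0.0058  0.0052] [ 0.1503348  -0.00958108  0.68243997] 0.055034836822541414
[(array([272.8, 180.5]), np.int32(106)), (array([299.8, 245.3]), np.int32(177))]
165 ########...###########################################.
167 #####......########################..################..
169 ######....#################..........###########.###...
171 ######...##############..............########..........
173 .#####################...............#######...........
175 ..##################.....ooooo.......####..#...........
177 ...###############.....ooooooooo.....####..##..........
179 ...##############......oooooooooo....####..#...........
181 ....###..######.......ooooooooooo.....##...............
183 ..........####......#...oooooooooo.....................
185 ..........####.......#.....oooooo......................
187 ...........###..............oo..#......................
189 .......................................................
191 .......................................................
193 .......................................................
195 .......................................................
197 .......................................................
199 .................................#.....................
```

The ball is stable on the free cup at (272.8,180.5). I'll rise clear, then go over the handle while turning +π/2.

>>> {"method": "carry_out", "body": {"moves": [65,0,0,0.4,0,65,0,0,1,0,65,0,0,1.6,0,65,0,0,2,0,65,0,0,2,0,65,0,0,2,0,65,0,0,2,0,65,0,0,2,0,80,0,0,1.5,0,100,0,0,0.5,0]}}

```text
clock: 18.05
position: [0.4739, -0.006, 0.1577]
ee_rot: [0.001, 0.932, 0.362, 0.002]
contact_force: [1.0, -0.3, 1.0]
width: 0.0803
```

>>> {"method": "carry_out", "body": {"moves": [100,0.7,0.6,0,0.131,100,0.7,0.6,0,0.131,100,0.7,0.6,0,0.131,100,0.7,0.6,0,0.131,100,0.7,0.6,0,0.131,100,0.7,0.6,0,0.131,100,0.7,0.6,0,0.131,100,0.7,0.6,0,0.131,100,0.7,0.6,0,0.131,100,0.4,0.7,0,0.131]}}

```text
clock: 19.05
position: [0.5398, 0.0554, 0.1549]
ee_rot: [-0.0, 0.516, 0.857, -0.0]
contact_force: [-0.3, 0.2, -0.6]
width: 0.0852
```

>>> {"method": "carry_out", "body": {"moves": [100,0,0,0,0.131,100,0,0,0,0.131,100,0,0,0,0,100,0,0,0,0,100,0,0,0,0,100,0,0,0,0,100,0,0,0,0,100,0,0,0,0,100,0,0,0,0,100,0,0,0,0]}}

```text
clock: 20.05
position: [0.5397, 0.0552, 0.1552]
ee_rot: [-0.0, 0.402, 0.916, 0.0]
contact_force: [0.8, -0.4, 0.2]
width: 0.0854
```

```bash
python3 - <<'E'
from h import *
s=manip.get_state(); p=s['position'];print(s['clock'],p.round(4),s['ee_rot'].round(3),s['qpos'].round(2),s['width'])
a,b=snap('top','top14'),snap('scene','scene14')
for n,i in(('scene',b),('top',a)): print(n,[(c,m,ray(n,*c,.0509).round(4)) for c,m,_ in blobs(i,'red',5)])
k=lambda i:cv2.convertScaleAbs(cv2.resize(i,(400,400),interpolation=2),alpha=1.6)[:,:,::-1]
cv2.imwrite('pics/crop9.png',np.hstack([k(a[150:250,190:290]),k(b[130:260,220:350])]))
E
```

```text
20.05 [0.5397 0.0552 0.1552] [-0.     0.402  0.916  0.   ] [-0.03  0.26  1.65  0.    1.24 -0.77] 0.08537603711842286
scene [(array([271.8, 179.5]), np.int32(87), array([ 0.47  , -0.0065,  0.0509])), (array([299.8, 245.3]), np.int32(178), array([0.6059, 0.118 , 0.0509]))]
top [(array([259.6, 225.2]), np.int32(12), array([ 0.4703, -0.005 ,  0.0509]))]
```

View pics/crop9.png

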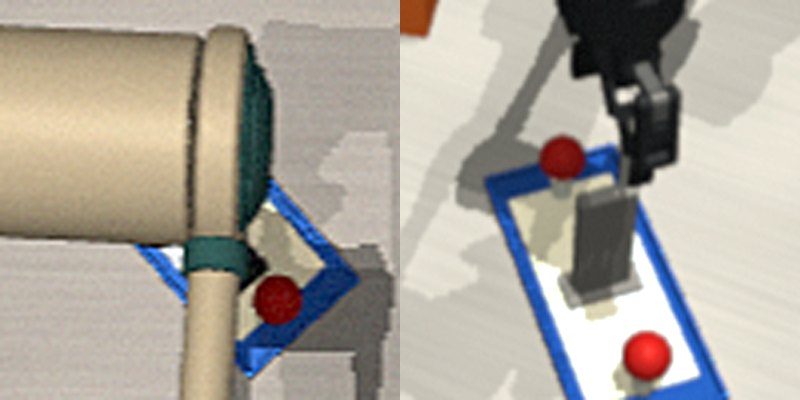

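```bash
python3 - <<'E'
from h import *
for z in(.168,.185,.2): print(z,np.round(proj('scene',(.5397,.0552,z)),1),ray('scene',289.9,171.6,z).round(4))
print('handle top',ray('scene',287.3,193.4,.125),np.round(proj('scene',(.5397,.0552,.125)),1))
b=manip.get_image('scene'); asc('scene',b,145,200,270,325)
E
```

```text
0.168 [287.1 179.6] [0.5184 0.0525 0.168 ]
0.185 [287.5 174.4] [0.5311 0.0567 0.185 ]
0.2 [287.9 169.8] [0.5423 0.0605 0.2   ]
handle top [0.54206999 0.058826   0.125     ] [286.1 192. ]
145 ......#############################....................
147 ......#############################....................
149 ......#############################....................
151 ......#####################.....###....................
153 ......#####################......##....................
155 ................############......#....................
157 ................##########.##..........................
159 ................####........##.......##................
161 .................##........####.......###..............
163 .................###......######.....####..............
165 ..................#######################..............
167 ...................#####################...............
169 .....................###..##############...............
171 ......................###.##############...............
173 ......................##################...............
175 oooooo................##################...............
177 ooooooo...............##################...............
179 oooooooo..............##################...............
181 oooooooo................###############................
183 oooooo...............#..############...................
185 ........................########.......................
187 .......#................########.......................
189 ........................#####..........................
191 .......................................................
193 .......................................................
195 ......................##...............................
197 ........#......#########...............................
199 ........###############................................
```

The view shows the gripper above the handle, with both red balls seated at crop (563,157) and (647,355). The tool matches the handle centre to about 4 mm. I'll descend around the plate with the fingers part open.

>>> {"method": "carry_out", "body": {"moves": [70,0,0,-0.5,0,65,0,0,-1,0,65,0,0,-1.5,0,65,0,0,-1.5,0,65,0,0,-1.5,0,65,0,0,-1.5,0,65,0,0,-1.5,0,65,0,0,-1,0,65,0,0,-0.5,0,65,0,0,0,0]}}

```text
clock: 21.2
position: [0.5391, 0.0552, 0.0494]
ee_rot: [-0.001, 0.402, 0.916, -0.0]
contact_force: [-1.0, -0.1, 1.2]
width: 0.0557
```

```bash
python3 - <<'E'
from h import *
s=manip.get_state(); p=s['position'];print(s['clock'],p.round(4),s['contact_force'],s['width'])
b=snap('scene','scene15'); print([(c,m) for c,m,_ in blobs(b,'red',5)])
cv2.imwrite('pics/crop10.png',cv2.convertScaleAbs(cv2.resize(b[150:250,240:340],(600,600),interpolation=2),alpha=1.8)[:,:,::-1])
E
```

```text
21.2 [0.5391 0.0552 0.0494] [-0.96997109 -0.12324039  1.15778898] 0.055733079420855716
[(array([270.7, 179.8]), np.int32(54)), (array([299.8, 245.2]), np.int32(176))]
```

View pics/crop10.png

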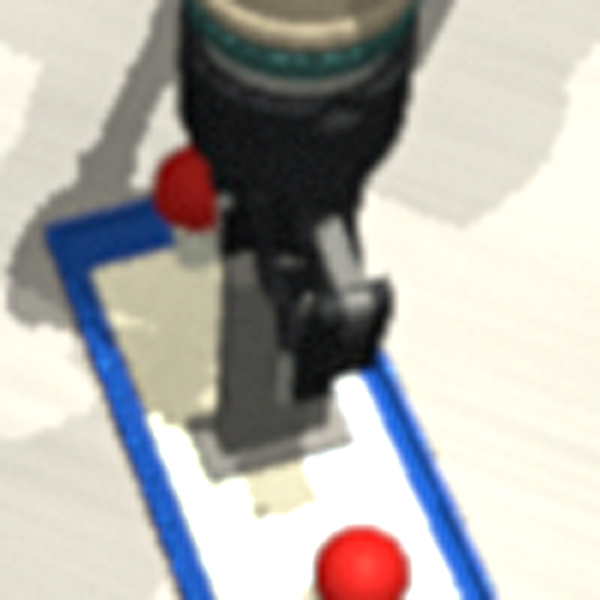

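The fingers straddle the grey plate, with the near finger at crop (335,340) and both balls seated. I'll close slowly, then firm up.

>>> {"method": "carry_out", "body": {"moves": [55,0,0,0,0,46,0,0,0,0,38,0,0,0,0,32,0,0,0,0,28,0,0,0,0,25,0,0,0,0,22,0,0,0,0,19,0,0,0,0,16,0,0,0,0,13,0,0,0,0], "squeeze": 40}}

```text
clock: 22.25
position: [0.5396, 0.0551, 0.0503]
ee_rot: [-0.0, 0.402, 0.916, -0.0]
contact_force: [-0.2, -2.1, 0.5]
width: 0.0132
```

>>> {"method": "carry_out", "body": {"moves": [10,0,0,0,0,5,0,0,0,0,0,0,0,0,0,0,0,0,0,0,0,0,0,0,0,0,0,0,0,0,0,0,0,0,0,0,0,0,0,0,0,0,0,0,0,0,0,0,0,0], "squeeze": 90}}

```text
clock: 23.25
position: [0.5398, 0.0551, 0.0504]
ee_rot: [0.0, 0.402, 0.916, 0.0]
contact_force: [-0.6, -1.3, 4.1]
width: 0.0127
```

```bash
python3 - <<'E'
from h import *
s=manip.get_state(); p=s['position'];print(s['clock'],p.round(4),s['contact_force'],s['moment'],s['width'])
b=snap('scene','scene16'); print([(c,m) for c,m,_ in blobs(b,'red',5)])
E
```

```text
23.25 [0.5398 0.0551 0.0504] [-0.6435784  -1.32332009  4.0964993 ] [-0.14332275  0.26415536  0.05460148] 0.01265593406890458
[(array([270.9, 180. ]), np.int32(58)), (array([299.8, 245.4]), np.int32(174))]
```

Gripped: it stopped at 12.7 mm, about 1.3 mm under the plate as with the ball. The tray now gets lifted gently by 15 cm.

>>> {"method": "carry_out", "body": {"moves": [0,0,0,0.1,0,0,0,0,0.3,0,0,0,0,0.5,0,0,0,0,0.7,0,0,0,0,0.9,0,0,0,0,1,0,0,0,0,1,0,0,0,0,1,0,0,0,0,1,0,0,0,0,1,0]}}

```text
clock: 24.3
position: [0.5398, 0.0552, 0.1263]
ee_rot: [0.0, 0.402, 0.916, 0.0]
contact_force: [-0.0, -0.6, -3.3]
width: 0.0129
```

>>> {"method": "carry_out", "body": {"moves": [0,0,0,1,0,0,0,0,1,0,0,0,0,1,0,0,0,0,1,0,0,0,0,1,0,0,0,0,1,0,0,0,0,0.8,0,0,0,0,0.5,0,0,0,0,0.2,0,0,0,0,0,0]}}

```text
clock: 25.3
position: [0.5397, 0.0552, 0.2003]
ee_rot: [0.0, 0.402, 0.916, 0.0]
contact_force: [0.4, 0.3, -3.0]
width: 0.0131
```

```bash
python3 - <<'E'
from h import *
s=manip.get_state(); p=s['position'];print(s['clock'],p.round(4),s['contact_force'],s['moment'],s['width'])
a,b=snap('top','top17'),snap('scene','scene17')
for n,i in(('scene',b),('top',a)): print(n,[(c,m,ray(n,*c,.0509+.15).round(4)) for c,m,_ in blobs(i,'red',5)])
A,B=np.array([.473,-.003,.2009]),np.array([.606,.1186,.2009]); print('expected level',proj('scene',A),proj('scene',B),proj('top',B))
E
```

```text
25.3 [0.5397 0.0552 0.2003] [ 0.38297966  0.3026889  -3.00060538] [ 0.02237596  0.00461788 -0.01146193] 0.013138138229386141
scene [(array([273.3, 136.2]), np.int32(123), array([ 0.471 , -0.0061,  0.2009])), (array([305.9, 205.9]), np.int32(227), array([0.6054, 0.1183, 0.2009]))]
top [(array([257.7, 226.5]), np.int32(103), array([ 0.47  , -0.0034,  0.2009]))]
expected level (np.float64(274.2750273642142), np.float64(137.30993165934362)) (np.float64(305.9239363511331), np.float64(206.20296358805786)) (np.float64(209.6827241505629), np.float64(169.95657911500126))
```

Lifted: both balls are where a level tray puts them, and the load is 3 N. I'll carry it smoothly to the mat, a shift of (−3.6, −39.8) cm.

>>> {"method": "carry_out", "body": {"moves": [0,0,-0.2,0,0,0,0,-0.4,0,0,0,-0.1,-0.6,0,0,0,-0.1,-0.8,0,0,0,-0.1,-1.0,0,0,0,-0.1,-1.2,0,0,0,-0.1,-1.4,0,0,0,-0.1,-1.5,0,0,0,-0.1,-1.5,0,0,0,-0.1,-1.5,0,0]}}

```text
clock: 26.4
position: [0.5316, -0.0474, 0.2003]
ee_rot: [0.0, 0.402, 0.915, -0.0]
contact_force: [0.1, -0.5, -3.6]
width: 0.0134
```

>>> {"method": "carry_out", "body": {"moves": [0,-0.15,-1.5,0,0,0,-0.15,-1.5,0,0,0,-0.15,-1.5,0,0,0,-0.15,-1.5,0,0,0,-0.15,-1.5,0,0,0,-0.15,-1.5,0,0,0,-0.15,-1.5,0,0,0,-0.15,-1.5,0,0,0,-0.15,-1.5,0,0,0,-0.15,-1.5,0,0]}}

```text
clock: 27.4
position: [0.5166, -0.197, 0.2002]
ee_rot: [0.0, 0.402, 0.916, 0.0]
contact_force: [0.9, 0.1, -3.3]
width: 0.013
```

>>> {"method": "carry_out", "body": {"moves": [0,-0.15,-1.5,0,0,0,-0.15,-1.5,0,0,0,-0.15,-1.5,0,0,0,-0.15,-1.5,0,0,0,-0.15,-1.5,0,0,0,-0.15,-1.5,0,0,0,-0.1,-1.4,0,0,0,-0.1,-1.2,0,0,0,-0.1,-1,0,0,0,-0.1,-0.8,0,0]}}

```text
clock: 28.4
position: [0.5037, -0.3306, 0.2002]
ee_rot: [-0.0, 0.402, 0.916, 0.0]
contact_force: [0.0, -1.1, -4.2]
width: 0.0126
```

>>> {"method": "carry_out", "body": {"moves": [0,0,-0.6,0,0,0,0,-0.4,0,0,0,0,-0.2,0,0,0,0,-0.1,0,0,0,0,0,0,0,0,0,0,0,0,0,0,0,0,0,0,0,0,0,0,0,0,0,0,0,0,0,0,0,0]}}

```text
clock: 29.4
position: [0.5037, -0.3427, 0.2002]
ee_rot: [0.0, 0.402, 0.916, 0.0]
contact_force: [1.0, 0.2, -3.2]
width: 0.0129
```

```bash
python3 - <<'E'
from h import *
s=manip.get_state(); p=s['position'];print(s['clock'],p.round(4),s['contact_force'],s['qd'].round(3),s['width'])
a,b=snap('top','top18'),snap('scene','scene18')
for n,i in(('scene',b),('top',a)):
  print(n,[(c,m,ray(n,*c,.2009).round(4)) for c,m,_ in blobs(i,'red',5)],'yellow',[(c,m) for c,m,_ in blobs(i,'yellow')],'orange',[c for c,m,_ in blobs(i,'orange')])
D=np.array([p[0]-.5397,p[1]-.0552,0]); A,B=np.array([.471,-.0045,.2009])+D,np.array([.6054,.1183,.2009])+D
print('exp',[np.round(proj(n,q),1) for n in('scene','top') for q in(A,B)],'tray centre',((A+B)/2)[:2],'mat .502 -.341')
E
```

```text
29.4 [ 0.5037 -0.3427  0.2002] [ 0.95255112  0.21120771 -3.20594633] [-0.002 -0.     0.001  0.    -0.     0.012] 0.01289867071596711
scene [(array([134.9, 127.4]), np.int32(169), array([ 0.5688, -0.2815,  0.2009]))] yellow [(array([388. , 242.8]), np.int32(176))] orange [array([446.1,   5.1]), array([222.4, 129.6])]
top [(array([372.5, 187.9]), np.int32(148), array([ 0.5699, -0.2797,  0.2009])), (array([425.2, 244.4]), np.int32(69), array([ 0.4375, -0.403 ,  0.2009]))] yellow [(array([157.2, 202.5]), np.int32(100))] orange [array([327. , 269.6])]
exp [array([123.3,  73.4]), array([135.5, 127.9]), array([425. , 245.5]), array([372.5, 188.1])] tray centre [ 0.50221736 -0.34103845] mat .502 -.341
```

Both balls match the expected seats to about 1 px in the views where they show, the tray is over the mat, and the yellow ball and box are unmoved. The job can be handed in.

```bash
python3 -c "
from rig import manip
print(manip.sign_off()); s=manip.get_state(); print(s['clock'],s['position'],s['contact_force'],s['width'])"
```

```text
the job is handed in; nothing more can be done
None
the job is handed in; nothing more can be done
```

I moved the red ball from the rack to the tray's empty cup. I then gripped the tray by its handle, lifted it 15 cm, carried it over the green mat and handed the job in at about 29.5 s while still holding it. No verdict was reported.

**Last checks**
- **Tray position:** its centre came out at about (0.502, −0.341), the same as the measured mat centre, with its underside about 0.15 m up. It weighed about 3.2 N on the tool and was still.
- **Balls on the tray:** both red balls were within about 1 px of where a level tray would put them. The moved ball showed only in the top view at the end; the scene camera had no view of it.
- **Bystanders:** the yellow ball had not moved. The orange box was unchanged in the scene view and within about 2 px in the top view. I did not measure the can again, but no motion went near it.

**What disagreed**
- **Fingertip height:** the fingertips stood about 30–40 mm higher than the reported position of the finger ends (TCP). My first attempts to close on the ball were too high, so I lowered in steps until the width and force showed a proper grip, then planned by displacement.
- **Grip width:** readings came out about 1.5 mm under the real sizes.
- **Cameras:** the two views differed by up to about 5 mm in x at the tray, so I used the average.

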